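# Start three lab stirrers in order

## Robot

A 7-joint arm with a two-finger parallel gripper is mounted at the origin on the work surface. World frame = base frame: x ahead of the robot, y to its left, z up, the work surface at z = 0. Lengths are in m, angles in degrees, forces in N, time in s.
With the tool pointing down it reaches from about 0.35 to 0.775 m from the base axis. Payload 3.1 kg.
Tool frame: the origin (TCP) lies on the centre line of the jaws, within the pads' length; the fingertips stand 17 mm ahead of it and the grasp point (between the pads) lies 2 mm behind it (robot.tip_reach is the distance from the TCP to the fingertips, in m); z points along the fingers, y is the line along which they close (so a half turn about z gives the same grasp; the last joint's range is limited). The gripper opens to 85 mm and grips with 20 to 120 N. Pads are 22 mm wide; open, the fingers measure 114 mm over their backs; the gripper's body (76 mm by 85 mm) begins 54 mm behind the grasp point. The pads swing forward as they close: fully open they stand 13 mm farther back than shut.
Start: joints at [-74.467, 17.813, 0.802, 86.603, -0.252, 75.585, -1.558], TCP at [0.169, 0.523, 0.248] pointing down, gripper open.
Joint ranges: [-154.91, 154.91], [-16.99, 109.72], [-72.82, 74.43], [7.12, 147.25], [-82.49, 262.49], [11.32, 116.49], [-174.64, 174.64]. Speed limits (degrees/s): [159.86, 159.86, 180, 180, 180, 180, 180].

## Interface

Orientations are given as [roll, pitch, yaw] about the fixed x, y, z axes, in that order (R = Rz(yaw) Ry(pitch) Rx(roll)).
In Python, from station import robot, fingers, vision, workorder, recognise gives the robot as it stands. Calls block until the motion is done:
- robot.move_to(position, orientation): joint-space move of the TCP to a pose.
- robot.line_to(position, orientation=None, velocity=0.15, f_stop=None): straight line of the TCP; orientation=None keeps the orientation; velocity is the mean speed in m/s. With f_stop (N) it stops when the force on the tool has changed by that much, and returns True; else False.
- robot.move_j(angles): joint-space move.
- fingers.gripper_to(opening, force=None): opening from 0.0 (shut) to 1.0 (fully open); force is the grip in N (None keeps the last); returns when the fingers have stopped.
- robot.pause(seconds).
- robot.inverse_kinematics(position, orientation): joint angles nearest the present ones, or None.
- vision.grab_frame(name): name is "scene" or "top" or "wrist"; returns the picture (384x512x3 uint8, red, green, blue); there is no depth.
- vision.calibration(name): a dict with "mtx" (3x3 intrinsics, pixels), "extrinsics" (4x4, takes a point from world to camera coordinates); the wrist camera has in their place "T_tool_cam" (4x4, takes a point from camera to tool coordinates, whose origin is the TCP and whose axes are the flange's). Camera axes: x right, y up, looking along -z (the intrinsics and any distortion apply to the point x, -y, -z); pixel columns grow to the right and rows downward; lengths in m; the calibration is good to about 2 mm. A picture is of the moment at which its call begins: read the wrist's pose just before it. calibration takes no time and is no camera call.
A pose or a line that the arm cannot do raises robot.PlanningError and nothing moves.
- workorder.close_job(): hands the job in; it is judged then, once.
Trained networks look in the newest picture that a camera, given by its name, has taken for a name from the list of things; names that differ only in an ending like _2 or _b are one class to them, and where a whole thing is asked for, a point or a joint stands for the part that bears it (a point fixed in the world has none). Each returns a list of dicts, best first, with "p" (0 to 1); they miss things now and then, are a little off and sometimes report something else, mostly with a low value. They report only what shows in the picture. A call takes as long as a camera call. They do not tell look-alikes from the thing itself.
- recognise(label, camera): "rect" ([centre column, centre row, width, height] in pixels, round what is visible of it).
Readings, each from a call of its own:
- robot.current_time_s(): time.
- robot.current_joint_positions(): joint angles.
- robot.current_dq(): joint speeds.
- robot.current_joint_torque(): joint torques, N m.
- robot.current_tool_pos(): TCP position.
- robot.current_eef_rot(): TCP orientation.
- robot.current_contact_force(): force on the tool from outside, world axes, zero at the start.
- robot.current_torque(): the same for the moment, N m.
- robot.current_finger_gap(): opening from 0.0 (shut) to 1.0 (fully open).
- robot.current_gripper_force(): force on a finger pad.
Only numpy, scipy, OpenCV 4.12 (cv2) and the standard library are available. Lean on these libraries where they do the work, as an engineer would, in place of code of your own. Each camera call takes 0.05 s, during which the arm holds its last target. There are 200 camera calls.

## Task

Start the three magnetic stirrers one after another for a staggered run: with a fingertip press the blue key down until it stays fully down, then the yellow key, then the red key. Press lightly, do not pick up or shift the stirrers or any of the glassware and boxes on and around them, and finish with the hand clear of everything.

Things in the scene. Friction and masses are not known exactly. Their poses are not given: they have to be found in the camera images.
- stirrer_blue: Magnetic stirrer with the blue key: loose white box 160 (its x) x 130 (its y) x 45 mm high, about 0.8 kg, standing on the bench; an open glass beaker stands on its plate. Origin at the centre of its underside, z up; its front (key) end is its -x end. A round steel plate (radius 46 mm, top 51 mm above the bench) is centred at x +30 mm, y 0; a fixed grey dial (radius 12 mm, 7 mm tall) sits at x -55, y +38 mm, beside the key.
- key_blue_top (a point): Centre of the top face of the blue mushroom-shaped key (cap radius 15 mm), at x -55, y -28 mm in its stirrer's frame, about 65 mm above the bench when up and 58 mm when latched fully down; the white deck around it is 45 mm above the bench. The key is pushed straight down. Its cap is soft: it gives another 0 to 6 mm under the finger (about 2 N per mm) and springs back when let go, so a push of 5 or 6 N means that the key is down. The point moves with the cap.
- key_blue (a joint): Travel of the blue key in m: 0 up, 0.007 fully down (at its stop); it starts 0 to 0.001. It gives way at about 2.5 N and stays wherever it has been pressed (no spring return).
- stirrer_yellow: Magnetic stirrer with the yellow key: loose white box 160 (its x) x 130 (its y) x 45 mm high, about 0.8 kg, standing on the bench; its plate is empty. Origin at the centre of its underside, z up; its front (key) end is its -x end. A round steel plate (radius 46 mm, top 51 mm above the bench) is centred at x +30 mm, y 0; a fixed grey dial (radius 12 mm, 7 mm tall) sits at x -55, y +38 mm, beside the key.
- key_yellow_top (a point): Centre of the top face of the yellow mushroom-shaped key (cap radius 15 mm), at x -55, y -28 mm in its stirrer's frame, about 65 mm above the bench when up and 58 mm when latched fully down; the white deck around it is 45 mm above the bench. The key is pushed straight down. Its cap is soft: it gives another 0 to 6 mm under the finger (about 2 N per mm) and springs back when let go, so a push of 5 or 6 N means that the key is down. The point moves with the cap.
- key_yellow (a joint): Travel of the yellow key in m: 0 up, 0.007 fully down (at its stop); it starts 0 to 0.001. It gives way at about 2.5 N and stays wherever it has been pressed (no spring return).
- stirrer_red: Magnetic stirrer with the red key: loose white box 160 (its x) x 130 (its y) x 45 mm high, about 0.8 kg, standing on the bench; a closed amber jar stands on its plate. Origin at the centre of its underside, z up; its front (key) end is its -x end. A round steel plate (radius 46 mm, top 51 mm above the bench) is centred at x +30 mm, y 0; a fixed grey dial (radius 12 mm, 7 mm tall) sits at x -55, y +38 mm, beside the key.
- key_red_top (a point): Centre of the top face of the red mushroom-shaped key (cap radius 15 mm), at x -55, y -28 mm in its stirrer's frame, about 65 mm above the bench when up and 58 mm when latched fully down; the white deck around it is 45 mm above the bench. The key is pushed straight down. Its cap is soft: it gives another 0 to 6 mm under the finger (about 2 N per mm) and springs back when let go, so a push of 5 or 6 N means that the key is down. The point moves with the cap.
- key_red (a joint): Travel of the red key in m: 0 up, 0.007 fully down (at its stop); it starts 0 to 0.001. It gives way at about 2.5 N and stays wherever it has been pressed (no spring return).
- beaker_center (a point): Centre (half-way up) of the glass beaker, radius 30 mm, 60 mm tall, loose on the plate of the blue-key stirrer (rim 111 mm above the bench). Bystander.
- jar_center (a point): Centre (half-way up) of the amber jar with black cap, radius 28 mm, 58 mm tall, loose on the plate of the red-key stirrer (top 109 mm above the bench). Bystander.
- reagent_center (a point): Centre (half-way up) of the blue-capped glass bottle, radius 30 mm, 125 mm tall, on the bench behind the stirrers. Bystander.
- tipbox_center (a point): Centre (half-way up) of the green-lidded pipette tip box, 80 x 118 x 57 mm, on the bench behind the stirrers. Bystander.
Not all that is in view belongs to the job. Leave any brown or green look-alike of the stirrer_yellow alone.

How it is judged:
By the outcome, as a careful person would: the job done as asked, in the order asked, and still so for the second after the job is handed in, with the robot touching nothing.
It also fails if it takes over 53 s, if anything falls off the work surface, if the arm or the gripper's body presses on something with over 40 N, if the wrist force passes 120 N, or if a joint passes its speed limit or range.

## Working session

There is one attempt and no reset: what is moved stays moved. The work goes in short steps, each a Python script; the robot and the scene stay as the last script left them, time stands still between calls to the robot, and variables do not carry over. Pictures are saved under pics/ and viewed, at most 10 in all, crops included, and the job is handed in when it is done.

```bash
mkdir -p pics; ls; python3 - <<'E'
from station import robot, fingers, vision, workorder, recognise
import cv2,numpy as np
ims=[]
for c in ("top","scene"):
    im=vision.grab_frame(c); cv2.imwrite(f"pics/{c}0.png",im[:,:,::-1]); 
    cal=vision.calibration(c); print(c,{k:np.round(v,3).tolist() if not isinstance(v,str) else v for k,v in cal.items()})
    for n in ("key_blue_top","key_yellow_top","key_red_top"):
        print(n,[(np.round(d["rect"]).tolist(),round(d["p"],2)) for d in recognise(n,c)[:3]])
print({k:np.round(v,3).tolist() for k,v in vision.calibration("wrist").items() if not isinstance(v,str)}, robot.current_time_s(), robot.current_eef_rot(),robot.tip_reach)
E
```

```text
pics
top {'mtx': [[371.63, 0.0, 258.352], [0.0, 371.63, 195.391], [0.0, 0.0, 1.0]], 'extrinsics': [[0.008, -1.0, 0.019, -0.026], [0.997, 0.009, 0.075, -0.536], [-0.075, 0.018, 0.997, -1.052], [0.0, 0.0, 0.0, 1.0]]}
key_blue_top [([344.0, 220.0, 14.0, 10.0], 0.57)]
key_yellow_top [([255.0, 206.0, 12.0, 10.0], 0.66)]
key_red_top [([168.0, 218.0, 11.0, 13.0], 0.61)]
scene {'mtx': [[473.933, 0.0, 264.115], [0.0, 473.933, 192.39], [0.0, 0.0, 1.0]], 'extrinsics': [[0.081, 0.997, 0.012, -0.039], [-0.7, 0.048, 0.712, 0.297], [0.709, -0.066, 0.702, -1.634], [0.0, 0.0, 0.0, 1.0]]}
key_blue_top [([172.0, 210.0, 22.0, 34.0], 0.52), ([167.0, 190.0, 7.0, 4.0], 0.41)]
key_yellow_top [([272.0, 224.0, 58.0, 62.0], 0.66), ([262.0, 197.0, 15.0, 12.0], 0.44), ([325.0, 145.0, 10.0, 9.0], 0.39)]
key_red_top [([353.0, 184.0, 14.0, 7.0], 0.51)]
{'mtx': [[311.934, 0.0, 256.742], [0.0, 311.934, 191.761], [0.0, 0.0, 1.0]], 'T_tool_cam': [[-0.001, 0.947, 0.321, 0.083], [1.0, 0.001, 0.0, -0.001], [0.0, 0.321, -0.947, -0.126], [0.0, 0.0, 0.0, 1.0]]} 0.4 [-1.79981066e+02  9.84149092e-04  1.62086677e+02] 0.017
```

View pics/top0.png

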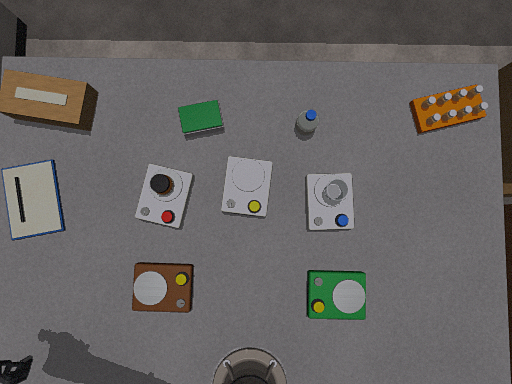

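View pics/scene0.png

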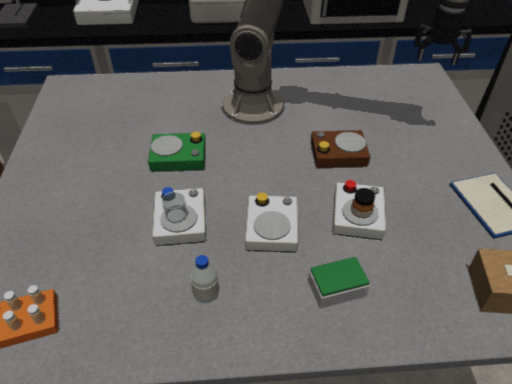

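The top view shows three white stirrers: blue key at (342,220), yellow at (254,206) and red at (168,217). There are also two look-alikes with yellow keys, brown at (162,287) and green at (337,294). The yellow key I want is on the white box at (254,206), because the description gives white stirrers and calls brown and green ones look-alikes. I'll confirm that in a crop and compute the positions.

```bash
cat > h.py <<'E'
import numpy as np, cv2
from station import robot, fingers, vision, workorder, recognise
HUE={"blue":(105,130),"yellow":(22,35),"red":(0,6)}
def blobs(im,col):
    h=cv2.cvtColor(im,cv2.COLOR_RGB2HSV); lo,hi=HUE[col]
    m=cv2.inRange(h,(lo,150,90),(hi,255,255))
    if col=="red": m|=cv2.inRange(h,(174,150,90),(180,255,255))
    n,_,st,c=cv2.connectedComponentsWithStats(m)
    return [(c[i],st[i,4]) for i in range(1,n) if st[i,4]>25]
def ray(name,uv,z,T_wc=None):
    c=vision.calibration(name); K=np.array(c["mtx"])
    T=np.linalg.inv(np.array(c["extrinsics"])) if T_wc is None else T_wc
    d=np.linalg.inv(K)@[uv[0],uv[1],1]; d=T[:3,:3]@(d*[1,-1,-1]); o=T[:3,3]
    return o+d*(z-o[2])/d[2]
E
python3 - <<'E'
from h import *
im=cv2.imread("pics/top0.png")[:,:,::-1].copy()
for c in HUE:
    for uv,a in blobs(im,c): print(c,uv.round(1),a,ray("top",uv,.063).round(4))
cv2.imwrite("pics/crop.png",cv2.resize(im[140:330,120:380,::-1],None,fx=3,fy=3,interpolation=cv2.INTER_CUBIC))
E
```

```text
blue [310.7 114.2] 78 [ 0.7644 -0.167   0.063 ]
blue [ 49.  209.5] 162 [0.4894 0.5511 0.063 ]
blue [342.5 219.8] 85 [ 0.4675 -0.2545  0.063 ]
yellow [253.9 205.8] 89 [ 0.5042 -0.0088  0.063 ]
yellow [180.6 279.1] 94 [0.3037 0.1884 0.063 ]
yellow [318.5 306.8] 92 [ 0.2312 -0.1866  0.063 ]
red [166.3 216.3] 89 [0.4734 0.2315 0.063 ]
```

View pics/crop.png

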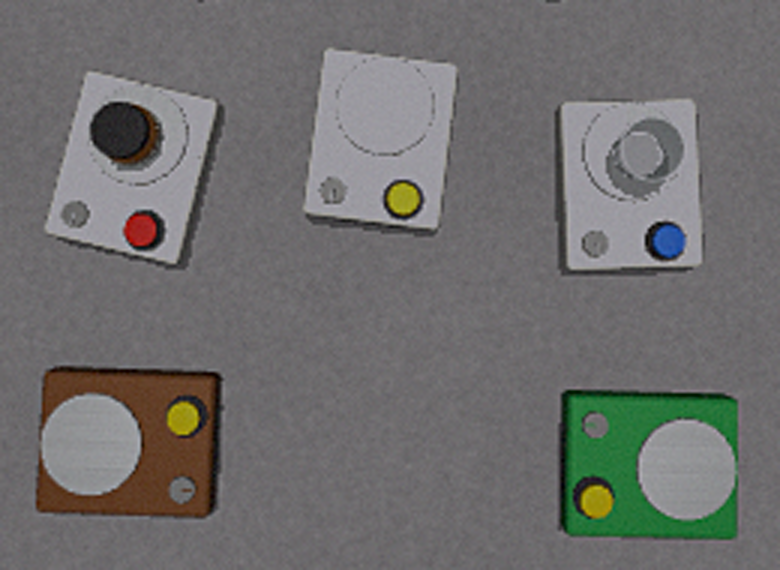

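The crop confirms the white stirrers' keys: red (143,230), yellow (403,198) and blue (666,240). Next I move above the blue key with the fingers shut and refine its position with the wrist camera.

```bash
cat >> h.py <<'E'
from scipy.spatial.transform import Rotation as R
def tool(): 
    T=np.eye(4); p=robot.current_tool_pos(); T[:3,:3]=R.from_euler("xyz",robot.current_eef_rot(),degrees=True).as_matrix(); T[:3,3]=p
    return T
def look(col,z=.0645):
    T=tool()@np.array(vision.calibration("wrist")["T_tool_cam"])
    im=vision.grab_frame("wrist"); cv2.imwrite(f"pics/w_{col}_{robot.current_time_s():.1f}.png",im[:,:,::-1])
    b=[(uv.round(1),a,ray("wrist",uv,z,T)) for uv,a in blobs(im,col)]
    for x in b: print(col,x[0],x[1],x[2].round(4))
    return b
def above(xy,z=.2):
    robot.move_to([xy[0],xy[1],z],[180,0,float(np.degrees(np.arctan2(xy[1],xy[0])))+90])
E
python3 - <<'E'
from h import *
fingers.gripper_to(0.0)
print(robot.current_time_s())
above((.4675,-.2545)); print(robot.current_time_s(), robot.current_tool_pos(), robot.current_contact_force())
look("blue")
E
ls pics; cp pics/w_blue*.png pics/wb.png
```

```text
1.1667
4.1 [ 0.46827571 -0.25325792  0.19982197] [ 0.21729051  0.65489252 -0.26739515]
blue [255.9 185.1] 793 [ 0.467  -0.2533  0.0645]
crop.png
scene0.png
top0.png
w_blue_4.2.png
```

View pics/wb.png

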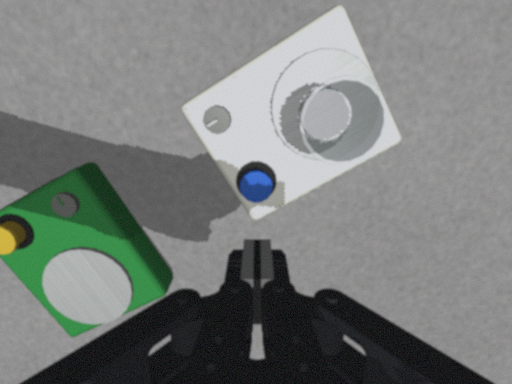

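The wrist view shows the blue key at (256,185) on the white stirrer with the beaker, and it agrees with the top view to within 2 mm. I press it with force-stop.

```bash
cat >> h.py <<'E'
def press(xy,zend=.069,f=5.5):
    x,y=map(float,xy)
    robot.line_to([x,y,.092],velocity=.1); robot.pause(.2)
    f0=robot.current_contact_force()
    s=robot.line_to([x,y,zend],velocity=.008,f_stop=f)
    print("stop",s,robot.current_tool_pos().round(4) if hasattr(robot.current_tool_pos(),"round") else robot.current_tool_pos(),np.subtract(robot.current_contact_force(),f0).round(2),robot.current_time_s())
    robot.line_to([x,y,.16],velocity=.12)
E
python3 - <<'E'
from h import *
press((.467,-.2535))
robot.line_to([.467,-.2535,.2],velocity=.12)
look("blue",.058); print(robot.current_time_s())
E
cp $(ls -t pics/w_blue*|head -1) pics/wb2.png
```

```text
stop True [ 0.4671 -0.2535  0.0724] [-1.48  1.75  5.46] 7.7667
blue [257.6 182.9] 806 [ 0.4667 -0.2537  0.058 ]
9.1833
```

View pics/wb2.png

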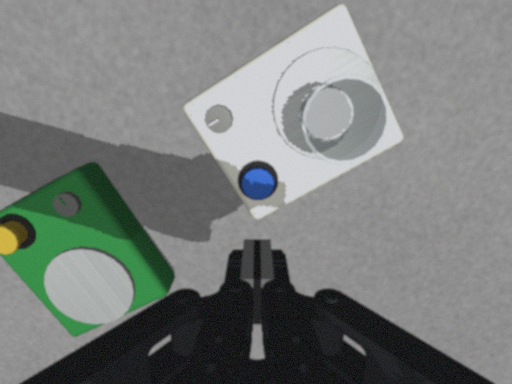

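It stopped at TCP z 0.0724 with 5.5 N. That puts the tip at 55.4 mm, or 58 mm once the cap's 2.7 mm give is added, so the key is at its stop. The second view shows the blue key sunk at (258,183) in its ring and the stirrer and beaker where they were. Yellow is next.

```bash
python3 - <<'E'
from h import *
above((.5042,-.0088))
b=look("yellow"); b=min(b,key=lambda x:np.hypot(*(x[2][:2]-[.5042,-.0088])))
assert np.hypot(*(b[2][:2]-[.5042,-.0088]))<.008
press(b[2][:2],f=5.8)
robot.line_to([.5042,-.0088,.2],velocity=.12)
look("yellow",.058); print(robot.current_time_s())
E
cp $(ls -t pics/w_yellow*|head -1) pics/wy2.png
```

```text
yellow [256.3 180.2] 794 [ 0.5029 -0.0072  0.0645]
yellow [  8.1 346.3] 366 [ 0.2346 -0.1861  0.0645]
stop True [ 0.5029 -0.0072  0.0722] [-1.35 -0.9   5.99] 13.8417
yellow [256.8 181.9] 792 [ 0.5029 -0.008   0.058 ]
yellow [  8.2 347.6] 372 [ 0.2279 -0.1925  0.058 ]
15.2583
```

View pics/wy2.png

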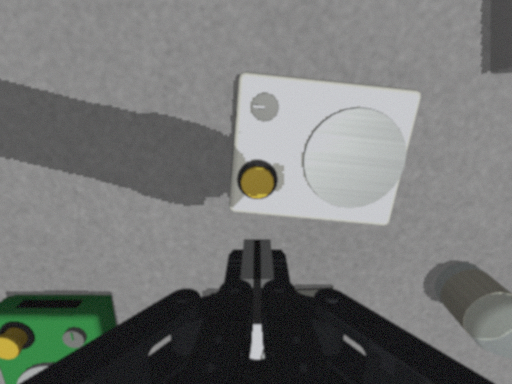

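The yellow key at (257,182) on the white stirrer is down: 6.0 N at z 0.0722, and the box hasn't moved. Red is next.

```bash
python3 - <<'E'
from h import *
g=np.array([.4734,.2315])
above(g)
b=min(look("red"),key=lambda x:np.hypot(*(x[2][:2]-g)))
assert np.hypot(*(b[2][:2]-g))<.008
press(b[2][:2],f=5.8)
robot.line_to([*map(float,g),.2],velocity=.12)
look("red",.058)
robot.line_to([*map(float,g*.93),.28],velocity=.15)
im=vision.grab_frame("top"); 
for c in HUE:
    for uv,a in blobs(im,c): print(c,uv.round(1),a)
cv2.imwrite("pics/top1.png",cv2.resize(im[90:330,100:380,::-1],None,fx=2.5,fy=2.5))
print(robot.current_time_s())
E
cp $(ls -t pics/w_red*|head -1) pics/wr2.png
```

```text
red [256.7 179.9] 822 [0.4712 0.2323 0.0645]
stop True [0.4713 0.2323 0.0723] [-0.33  0.09  6.47] 19.9
red [256.9 181.8] 822 [0.4715 0.2319 0.058 ]
blue [310.7 114.2] 77
blue [ 55.1 182.1] 70
blue [342. 220.] 89
yellow [253.9 205.9] 90
yellow [180.5 279.1] 87
yellow [318.6 306.6] 92
red [166.9 216.3] 90
22.1
```

View pics/wr2.png

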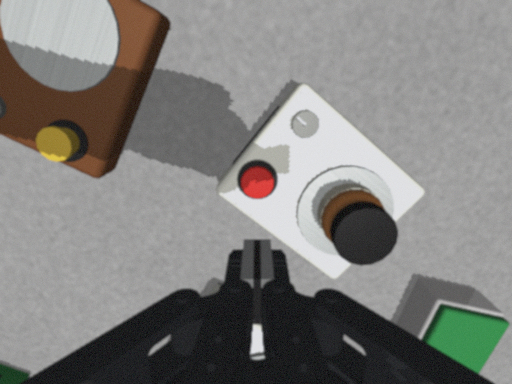

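View pics/top1.png

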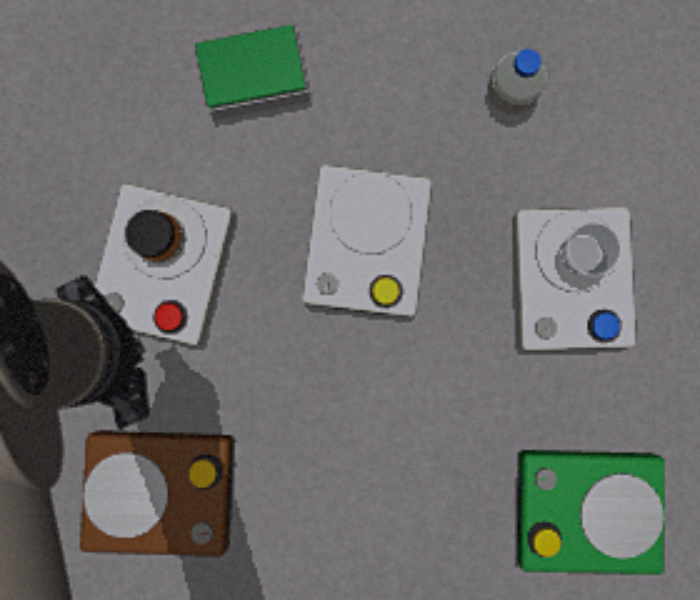

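The red key at (257,182) is down at 6.5 N. The final top view shows all three stirrers, the glassware and the boxes in place, with the hand clear, so I'm handing the job in.

```bash
python3 -c "
from station import workorder
print(workorder.close_job())"
```

```text
the job is handed in; nothing more can be done
None
```

I pressed the blue, yellow and red keys fully down in that order (5.5 to 6.5 N each). The last pictures showed nothing shifted and the hand clear, and I handed the job in at about 22 s.

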